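# Index the drying boom to the next coaster

## Task

The dryer on the swing boom is done with the striped coaster. Hook a fingertip under the red pull ring, lift the spring index pin out of its hole, swing the boom one hole over so that the dryer stands above the coaster with the purple doughnut, and let the pin spring fully home in that hole. Work gently, without clamping the ring between the fingers; do not touch the hot dryer, and leave the coasters, the bottles and the other things where they are.

Things in the scene. Friction and masses are not known exactly. Their poses are not given: they have to be found in the camera images.
- stand: Fixed drying station: grey round cast base (210 mm across) with a post that carries the index plate and the boom's pivot. Origin: on the post's axis, which is the boom's vertical pivot axis, at table height; z up. Its x axis points roughly away from the robot, its y axis towards the rack. At boom angle a the pin is at (120 sin a, -120 cos a) mm in this frame.
- middle_hole (a point): Mouth of the middle hole of the fixed steel index plate (top face 95 mm above the table), where the pin sits at the start. Five 13 mm holes lie 25 degrees apart on a circle of 120 mm radius about the post, on the side away from the rack. Axes as stand.
- boom (a joint): Angle of the swing boom about the post, rad, positive anticlockwise from above. 0 = pin at the middle hole (the start); next holes at +0.436 and -0.436, outer ones at +-0.873, stops at +-1.0. Bearing friction 0.15 N m: it stays where it is left. At +0.436 the pin is farther from the robot and the dryer over the rack's end nearer the robot; at -0.436 the pin is nearer, the dryer over the far end.
- lever_end (a point): Tip of the boom's blue index lever, on its top face, 160 mm from the post. The lever is flat, 30 mm wide, top 113 mm above the table, runs from the blue hub (68 mm across, top 147 mm) on the post to the robot's right, and carries the pin 120 mm from the post. On the hub's other side a steel tube rises over the rack to the dryer. Axes as stand, turning with the boom.
- pin (a joint): Height of the spring index pin above fully home, m: 0 = seated in a hole, 0.012 = its tip rides on the plate between holes, more = clear of the plate; stop at 0.024. A vertical 10 mm steel rod with a round tip, guided in the lever; its spring presses it down with about 4 N when home and 8 N at 0.020, so that it drops into a hole by itself.
- pull_ring: Red round pull ring fixed on top of the pin: 46 mm inside, 60 mm outside, 7 mm wire. Origin: its centre, 101 mm from the post's axis, 169 mm above the table with the pin home. Its y axis lies across the lever; z points to the ring's top, leaning 45 degrees from upright towards the post; x is the ring's axis, pointing to the post and 45 degrees down. 40 mm behind it are free. Moves with the pin.
- dryer: Black hair dryer, hot, held upright at the end of the boom, nozzle down: 215 mm tall, 92 mm across, its handle level. Origin: centre of the nozzle's mouth, 185 mm above the table and 280 mm from the post.
- rack_top (a point): Centre of the top of the fixed black wire rack, 400 x 200 mm, 30 mm high, on a grey tray 430 x 240 mm. Its long side is along the stand's x axis. The three coasters lie on it.
- coaster_donut: The freshly decorated coaster: grey stone tile 90 x 90 x 10 mm with a purple doughnut (56 mm across, 13 mm high). Loose on the rack at one end of it, either the end nearer the robot or the far one. Origin: centre of its underside, z up.
- coaster_flower: Grey coaster 90 x 90 x 10 mm with a white flower, loose on the rack's other end. Origin: centre of its underside.
- coaster_stripe: Grey coaster 90 x 90 x 10 mm with green and teal stripes, loose on the middle of the rack, under the dryer at the start. Origin: centre of its underside.
- bottle_purple: Purple squeeze bottle, 52 mm diameter, 150 mm tall, loose, standing. Origin: centre of its underside, z up.
- bottle_pink: Pink squeeze bottle, 52 mm diameter, 145 mm tall, loose, standing. Origin: centre of its underside, z up.
- bottle_green: Dark green squeeze bottle, 52 mm diameter, 150 mm tall, loose, standing. Origin: centre of its underside, z up.
- bottle_white: White squeeze bottle, 62 mm diameter, 180 mm tall, loose, standing. Origin: centre of its underside, z up.
- phone_case: Turquoise decorated phone case lying flat, loose, 150 x 75 x 10 mm (long along its x). Origin: centre of its underside.
- brush: Paint brush lying on the table, loose, along its x axis. Origin: its middle at table height.
Not all that is in view belongs to the job. What is shaped like the coaster_donut but black, pink or turquoise is not meant.

How it is judged (in metres and radians):
On the way, in this order (a step that is already met when the one before it is completed fails the run):
1. the pin is lifted clear of the index plate (13 mm or more) while the boom still stands at its first hole (value of joint pin above 0.013 m and value of joint boom between -0.06 and 0.06 rad), for 0.1 s.
2. the boom is swung until the dryer is above the doughnut coaster (within 30 mm) (horizontal distance between dryer and coaster_donut below 0.03 m), for 0.1 s.
At the end, for the whole second after the job is handed in: The pin is fully home (within 3 mm) in the hole next to the first one, the boom at rest within 0.04 rad of +-0.436, and the dryer's nozzle within 25 mm (seen from above) of the centre of the coaster with the purple doughnut, which lies flat (value of joint pin below 0.003 m and horizontal distance between dryer and coaster_donut below 0.025 m and (value of joint boom between 0.3963 and 0.4763 rad or value of joint boom between -0.4763 and -0.3963 rad) and velocity of joint boom between -0.05 and 0.05 rad/s and angle between coaster_donut's own z axis and vertical below 0.1 rad); the robot touches nothing.
It fails at once if the hot dryer is touched (contact force between any of the fingers, the arm and dryer above 0.5 N).
It fails at once if the ring is clamped between the fingers or wrenched (more than 34 N) (contact force between the fingers and pull_ring above 34 N).
It fails at once if a coaster is moved by more than 12 mm (distance of any of coaster_donut, coaster_flower, coaster_stripe from where it was at the start of the episode above 0.012 m).
It fails at once if a bottle, the phone case or the brush is moved by more than 20 mm or a bottle is tipped (distance of any of bottle_purple, bottle_pink, bottle_green, bottle_white, phone_case, brush from where it was at the start of the episode above 0.02 m or angle between any of bottle_purple, bottle_pink, bottle_green, bottle_white's own z axis and vertical above 0.35 rad).
It also fails if it takes over 45 s, if anything falls off the work surface, if the arm or the gripper's body presses on something with over 40 N, if the wrist force passes 120 N, or if a joint passes its speed limit or range.

## Robot

A 6-joint arm with a two-finger parallel gripper is mounted at the origin on the work surface. World frame = base frame: x ahead of the robot, y to its left, z up, the work surface at z = 0. Lengths are in m, angles in degrees, forces in N, time in s.
With the tool pointing down it reaches from about 0.3 to 0.875 m from the base axis. Payload 6.4 kg.
Tool frame: the origin (TCP) lies on the front face of the gripper's body, between the roots of the fingers; the fingertips stand 64 mm ahead of it and the grasp point (between the pads) lies 45 mm ahead of it; z points along the fingers, y is the direction in which the jaws open and shut (so a half turn about z gives the same grasp; the last joint's range is limited). The gripper opens to 88 mm and grips with 3 to 60 N. Pads are 18 mm wide; open, the fingers measure 123 mm over their backs; the gripper's body (75 mm by 187 mm) begins 45 mm behind the grasp point.
Start: joints at [-86.992, 10.359, 92.074, -0, 77.567, -11.82], TCP at [0.147, -0.556, 0.303] pointing down, gripper open.
Joint ranges: [-171.53, 171.53], [-51.25, 118.39], [17.06, 147.69], [-65.23, 245.23], [0, 150.52], [-178.68, 178.68]. Speed limits (degrees/s): [147.25, 147.25, 172.46, 180, 180, 180].

## Interface

Orientations are given as [roll, pitch, yaw] about the fixed x, y, z axes, in that order (R = Rz(yaw) Ry(pitch) Rx(roll)).
In Python, from workcell import ctrl gives the robot as it stands.
- The arm moves only by the tool step_arm, never from a script. Its argument "targets" is a list of rows, each a list of 5 numbers: the closure, from -1 (fully open) to 1 (shut), then the shift along the world's x, y, z in cm, then the turn about the world's z in rad. A call has 1 to 5 rows; each row is the pose to reach, as a shift and turn from the pose measured when the call began; what a row does not reach only later rows make up. A row lasts 1/10 s, in which the tool goes at most 50 mm and 8.59 degrees, less where a joint would pass 70% of its speed; a pose out of reach is approached as far as the arm can. A call with a gripper value outside its range is refused whole. The fingers move at their own pace and stop on an object; "grip_force" is the grip in N (left out, the last holds). Time passes only in rows, so rows that repeat a pose let the fingers close. It gives the time, the measured TCP pose, the force and the opening at its end, in the units of the state.
- ctrl.sense(): the state, without advancing time (a new reading comes with each control period).
- ctrl.read_camera(name): name is "scene" or "top" or "wrist"; returns a dict with "color" (480x640x3 uint8, red, green, blue), "range_z" (480x640 float32, m along the optical axis (not along the pixel's ray), 0 where there is no reading), "vertical_fov" (degrees; the focal length in pixels is half the picture's height over the tangent of half this angle, whatever the lens; pixels are square), "cx", "cy" (the principal point, pixels), "pose" (4x4, takes a point from camera to world coordinates). Camera axes: x right, y up, looking along -z (the intrinsics and any distortion apply to the point x, -y, -z); pixel columns grow to the right and rows downward; lengths in m; the calibration is good to about 2 mm. A picture is of the moment at which its call begins.
- ctrl.sign_off(): hands the job in, once; it reports no verdict.
The state is a dict: "time": time; "joints": joint angles; "joint_vel": joint speeds; "joint_torque": joint torques, N m; "tool_pos": TCP position; "eef_rot": TCP orientation; "contact_force": force on the tool from outside, world axes, zero at the start; "torque": the same for the moment, N m; "width": opening from 0.0 (shut) to 1.0 (fully open).
Only numpy, scipy, OpenCV 4.12 (cv2) and the standard library are available. Lean on these libraries where they do the work, as an engineer would, in place of code of your own. Each camera call takes 0.05 s, during which the arm holds its last target. There are 200 camera calls.

## Working session

There is one attempt and no reset: what is moved stays moved. The work goes in short steps, Python scripts to look and compute and a tool call to move; the robot and the scene stay as the last step left them, time stands still between calls to the robot, and variables do not carry over. Pictures are saved under pics/ and viewed, about 8 in all and at most 12, crops included, and the job is handed in when it is done.

Besides the shell and the picture viewer there is one more tool, called after ">>>" as name(argument=value, ...) on one line, values as JSON. step_arm: Moves the arm, as the interface text tells. Its arguments: {"type":"object","properties":{"targets":{"type":"array","items":{"type":"array","items":{"type":"number"}}},"grip_force":{"type":"number"}},"required":["targets"]}

```bash
mkdir -p pics
cat > h.py <<'E'
import numpy as np, cv2
from workcell import ctrl
def cam(n):
    c=ctrl.read_camera(n); return c
def pts(c):
    h,w=c["range_z"].shape; f=h/2/np.tan(np.radians(c["vertical_fov"])/2)
    v,u=np.mgrid[:h,:w]; z=c["range_z"]
    p=np.stack([(u-c["cx"])/f*z,-(v-c["cy"])/f*z,-z],-1)
    T=np.array(c["pose"]); return p@T[:3,:3].T+T[:3,3]
def save(c,n,crop=None):
    im=c["color"][:,:,::-1]
    cv2.imwrite("pics/"+n,im)
E
python3 - <<'E'
from h import *
for n in("top","scene"):
    c=cam(n); save(c,n+"0.png"); print(n,c["vertical_fov"],c["cx"],c["cy"],np.round(c["pose"],3).tolist(),[k for k in c])
    P=pts(c); np.savez("/tmp/"+n,P=P,z=c["range_z"],im=c["color"])
    hsv=cv2.cvtColor(c["color"],cv2.COLOR_RGB2HSV)
    H,S,V=hsv[...,0],hsv[...,1],hsv[...,2]
    for nm,m in(("red",((H<6)|(H>174))&(S>150)&(V>80)),("blue",(H>100)&(H<125)&(S>120)&(V>60)),("purple",(H>126)&(H<155)&(S>70)&(V>60))):
        k,l,st,ce=cv2.connectedComponentsWithStats(m.astype(np.uint8))
        for i in range(1,k):
            if st[i,4]>40:
                q=P[(l==i)&(c["range_z"]>0)]
                print(nm,st[i],ce[i].round(1),len(q) and np.round(np.median(q,0),3),len(q) and np.round(np.percentile(q,[3,97],axis=0),3).tolist())
s=ctrl.sense();print(s)
E
```

```text
top 57.130491302939234 318.03684452243454 245.00876380647304 [[-0.022, 0.995, -0.092, 0.446], [-1.0, -0.022, 0.002, 0.028], [-0.0, 0.092, 0.996, 1.406], [0.0, 0.0, 0.0, 1.0]] ['color', 'range_z', 'vertical_fov', 'cx', 'cy', 'pose']
red [257  73  17  29 312] [265.1  87.1] [1.055 0.176 0.11 ] [[1.045, 0.159, 0.037], [1.078, 0.198, 0.16]]
red [448  74  12  12 114] [453.6  79.5] [ 1.093 -0.42   0.052] [[1.076, -0.436, 0.047], [1.11, -0.403, 0.057]]
red [373  94  13  12 114] [379.1  99.3] [ 1.034 -0.179  0.053] [[1.016, -0.196, 0.047], [1.05, -0.162, 0.056]]
red [ 87 202  12  11  65] [ 92.4 206.8] [0.692 0.683 0.135] [[0.682, 0.682, 0.098], [0.699, 0.688, 0.158]]
red [ 87 211  12  17 116] [ 91.6 220.3] [0.651 0.684 0.137] [[0.636, 0.681, 0.101], [0.671, 0.687, 0.156]]
red [333 224  14  19  84] [339.7 233.8] [ 0.589 -0.037  0.17 ] [[0.568, -0.055, 0.113], [0.618, -0.016, 0.193]]
red [ 69 277  15  25 298] [ 75.2 288.8] [0.455 0.684 0.213] [[0.423, 0.681, 0.172], [0.483, 0.69, 0.232]]
red [588 303  12  13 116] [593.2 309.1] [ 0.355 -0.829  0.017] [[0.339, -0.846, 0.011], [0.371, -0.812, 0.02
[... 4398 characters left out ...]
7, 0.049], [0.984, -0.402, 0.055]]
{'time': 0.1, 'joints': array([-8.69935752e+01,  1.03966579e+01,  9.21231618e+01,  1.68320745e-03,
        7.75667248e+01, -1.18198843e+01]), 'joint_vel': array([-0.08314463, -0.07303474, -0.12629061, -0.01601096, -0.08832531,
       -0.11024214]), 'joint_torque': array([ 2.99998464e-04, -4.34819698e+01, -3.42696726e+01,  7.04387133e-02,
        3.39767081e-02, -4.15289708e-05]), 'tool_pos': array([ 0.14714356, -0.55548298,  0.30193308]), 'eef_rot': array([-1.79915627e+02, -1.93357276e-02,  1.48259312e+01]), 'contact_force': array([-0.27174499, -0.57242056,  0.4032305 ]), 'torque': array([ 0.01591802,  0.02474475, -0.03971219]), 'width': 0.9987108602411914}
```

View pics/top0.png

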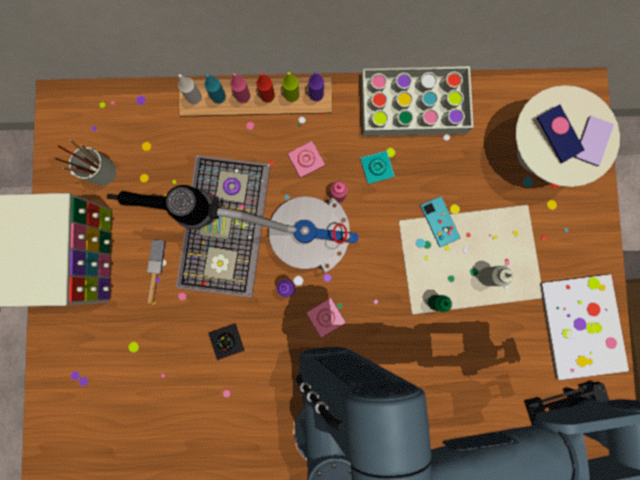

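View pics/scene0.png

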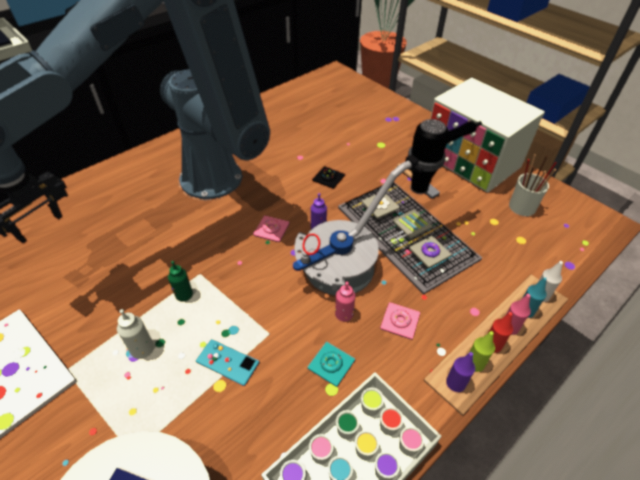

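The doughnut coaster is at the far end, near (0.763, 0.292), so the target is boom −0.436. Next I'll fit the stand geometry and look at the fingers.

Run:
```python
from h import *
# rack from top depth: ring, hub, lever, fingers
for n in("top","scene"):
    d=np.load("/tmp/%s.npz"%n); P,im=d["P"],d["im"]
    hsv=cv2.cvtColor(im,cv2.COLOR_RGB2HSV);H,S=hsv[...,0],hsv[...,1]
    b=(H>100)&(H<125)&(S>110)&(np.hypot(P[...,0]-.6,P[...,1])<.2)
    hub=P[b&(P[...,2]>.128)]; lev=P[b&(P[...,2]<.122)&(P[...,1]<-.055)]
    print(n,"hub",hub.mean(0).round(4),len(hub),hub.min(0).round(3),hub.max(0).round(3),"levtip",lev.mean(0).round(4),lev[:,1].min())
    # rack box
    m=(P[...,2]>.018)&(P[...,2]<.055)&(P[...,1]>.1)&(P[...,1]<.4)&(P[...,0]>.4)&(P[...,0]<.9)
    print(cv2.minAreaRect((P[m][:,:2]*1000).astype(np.float32)))
    m=(P[...,2]>.085)&(P[...,2]<.10)&(np.hypot(P[...,0]-.6,P[...,1]-.05)<.2)
    if m.sum()>20: print("base circle",cv2.minEnclosingCircle((P[m][:,:2]*1000).astype(np.float32)),np.median(P[m],0))
c=cam("wrist"); save(c,"w0.png"); im=cv2.imread("pics/w0.png")
s=cv2.imread("pics/scene0.png")[160:260,0:90]
cv2.imwrite("pics/w0b.png",np.hstack([cv2.resize(im,(400,480)),cv2.resize(s,(400,480),interpolation=cv2.INTER_CUBIC)]))
P=pts(c);m=P[...,2]>.2
print(np.round(c["pose"],3).tolist(),m.sum())
```

```text
top hub [0.5995 0.0612 0.177 ] 283 [0.446 0.028 0.128] [0.639 0.095 1.406] levtip [ 0.5858 -0.0772  0.1147] -0.09000450772211108
((640.2642822265625, 251.20594787597656), (447.97979736328125, 298.5997009277344), 0.5110735297203064)
base circle ((589.8975219726562, 43.58544158935547), 193.49778747558594) [0.59697636 0.05003151 0.09538645]
scene hub [0.6135 0.0567 0.1326] 202 [0.578 0.03  0.128] [0.641 0.091 0.138] levtip [ 0.591  -0.0775  0.1139] -0.09389371281654463
((645.3101806640625, 259.0633544921875), (447.68304443359375, 295.4353942871094), 2.94521164894104)
base circle ((590.004638671875, 32.53349685668945), 190.42431640625) [0.6366336  0.04077039 0.09611221]
[[0.256, 0.92, 0.297, 0.224], [-0.967, 0.244, 0.077, -0.535], [-0.001, -0.307, 0.952, 0.384], [0.0, 0.0, 0.0, 1.0]] 86057
```

View pics/w0b.png

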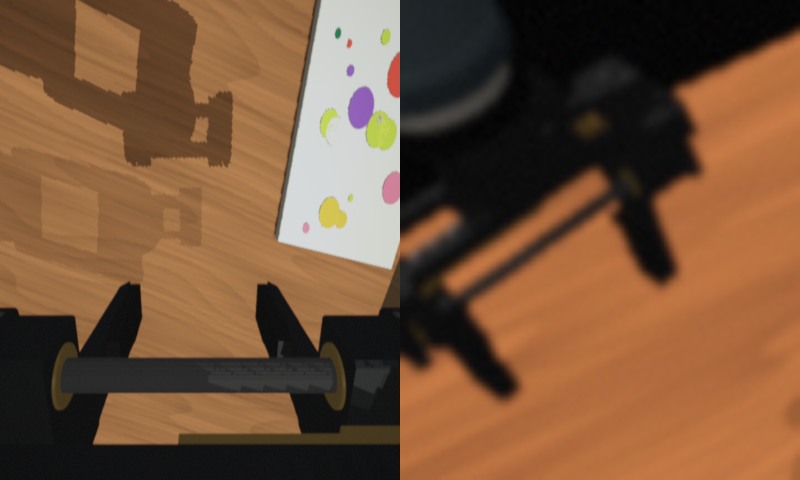

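Run:
```python
from h import *
from scipy.spatial.transform import Rotation as R
c=cam("wrist");P=pts(c);s=ctrl.sense()
T=R.from_euler("xyz",s["eef_rot"],degrees=True).as_matrix()
Q=(P-s["tool_pos"])@T
ok=(c["range_z"]>0)&(Q[...,2]<.08)&(Q[...,2]>-.05)
for v in range(370,500,10):
    if v>=480:break
    r=[(u,*(Q[v,u]*1000).round().astype(int)) for u in range(60,330,9) if ok[v,u]]
    print(v,r)
q=Q[ok]*1000
for z in range(4,76,6):
    a=q[(abs(q[:,2]-z)<3)]
    for sg in(1,-1):
        b=a[a[:,1]*sg>0]
        if len(b):print(z,sg,len(b),np.percentile(b[:,0],[1,99]).round(1),np.percentile(b[:,1]*sg,[1,10,50,99]).round(1))
```

```text
370 [(60, np.int64(32), np.int64(-53), np.int64(-24)), (69, np.int64(31), np.int64(-51), np.int64(-23)), (78, np.int64(30), np.int64(-51), np.int64(-22)), (87, np.int64(28), np.int64(-51), np.int64(-19)), (96, np.int64(26), np.int64(-50), np.int64(-17)), (105, np.int64(26), np.int64(-48), np.int64(-17)), (114, np.int64(25), np.int64(-48), np.int64(-15)), (123, np.int64(25), np.int64(-45), np.int64(-16)), (132, np.int64(26), np.int64(-43), np.int64(-16)), (141, np.int64(25), np.int64(-41), np.int64(-16)), (150, np.int64(26), np.int64(-39), np.int64(-16)), (159, np.int64(25), np.int64(-37), np.int64(-16)), (168, np.int64(25), np.int64(-35), np.int64(-16)), (177, np.int64(25), np.int64(-33), np.int64(-15)), (186, np.int64(26), np.int64(-30), np.int64(-17)), (195, np.int64(25), np.int64(-29), np.int64(-16)), (204, np.int64(25), np.int64(-26), np.int64(-16)), (213, np.int64(25), np.int64(-24), np.int64(-16)), (222, np.int64(25), np.int64(-22), np.int64(-16)), (231, np.int64(26), np.int64(-20), np.int64(-16)), (240, np.int64(25), np.int64(-18), np.int64(-16)), (249, np.int64(26), np.int64(
[... 11427 characters left out ...]
1.3]
22 1 852 [ 0.5 10.6] [43.7 44.1 49.2 60.6]
22 -1 874 [ 0.9 10.6] [43.8 44.2 49.3 60.6]
28 1 510 [-3.8 10.6] [44.3 44.8 50.6 59.9]
28 -1 514 [-5.3 10.7] [44.4 45.  50.3 60.2]
34 1 532 [-8.8 10.6] [45.  45.2 47.7 59.2]
34 -1 538 [-8.6 10.5] [45.1 45.3 47.9 59.3]
40 1 566 [-9.3 10.5] [44.2 44.7 45.7 58.6]
40 -1 559 [-9.3 10.5] [44.2 44.8 45.7 58.6]
46 1 500 [-9.2 10.5] [43.7 44.  45.1 58. ]
46 -1 484 [-9.4 10.4] [43.8 44.  45.4 57.9]
52 1 371 [-8.9 10.5] [43.7 43.9 46.  57.8]
52 -1 389 [-8.9 10.5] [43.7 43.9 45.9 57.7]
58 1 336 [-9.2 10.3] [43.7 43.9 45.6 57. ]
58 -1 324 [-8.9 10.5] [43.7 44.  46.  57.1]
64 1 145 [-9.3 10.2] [43.7 43.9 44.4 54.6]
64 -1 148 [-9.  10.3] [43.8 44.  44.4 55.2]
```

>>> step_arm(targets=[[-1,2.8,3.4,2,-0.05],[-1,5.6,6.8,4,-0.1],[-1,8.6,10.4,5,-0.15],[-1,11.6,14,6,-0.2],[-1,14.6,17.6,7,-0.25]])

```text
time: 0.7
tool_pos: [0.2939, -0.378, 0.3726]
eef_rot: [-180.0, -0.0, 0.4]
contact_force: [0.1, -0.5, 0.2]
width: 1.002
```

>>> step_arm(targets=[[-1,3,3.6,0.5,-0.05],[-1,6,7.2,1,-0.1],[-1,9,10.8,1,-0.15],[-1,12,14.4,1,-0.15],[-1,15,18,1,-0.15]])

```text
time: 1.2
tool_pos: [0.4448, -0.1962, 0.3827]
eef_rot: [-180.0, -0.0, -8.2]
contact_force: [0.7, -0.6, -0.2]
width: 0.999
```

>>> step_arm(targets=[[-1,3,3.7,0,0],[-1,6,7.4,0,0],[-1,9,11,0,0],[-1,11.5,14,0,0],[-1,11.5,14,0,0]])

```text
time: 1.7
tool_pos: [0.5615, -0.0525, 0.3822]
eef_rot: [-179.9, -0.0, -8.0]
contact_force: [-0.2, -1.0, 0.1]
width: 1.0
```

```bash
cat > m.py <<'E'
from h import *
import sys
n=sys.argv[1]
c=cam("wrist"); save(c,n+".png"); P=pts(c); s=ctrl.sense()
hsv=cv2.cvtColor(c["color"],cv2.COLOR_RGB2HSV);H,S,V=hsv[...,0],hsv[...,1],hsv[...,2]; ok=c["range_z"]>0
red=((H<7)|(H>173))&(S>140)&(V>60)&ok&(P[...,2]>.12)&(P[...,2]<.23)
q=P[red]; print("red",len(q),q.mean(0).round(4),np.percentile(q,[2,98],axis=0).round(3).tolist())
b=(H>100)&(H<125)&(S>110)&ok
hub=P[b&(abs(P[...,2]-.147)<.006)]; print("hub",len(hub))
if len(hub)>50: print(cv2.minEnclosingCircle((hub[:,:2]*1000).astype(np.float32)),hub.mean(0).round(4),hub.min(0).round(3),hub.max(0).round(3))
lev=P[b&(abs(P[...,2]-.113)<.005)]
if len(lev)>50: print("lev",len(lev),cv2.minAreaRect((lev[:,:2]*1000).astype(np.float32)),lev.min(0).round(3),lev.max(0).round(3))
E
python3 m.py w1
```

```text
red 1141 [ 0.5932 -0.036   0.1732] [[0.564, -0.058, 0.152], [0.618, -0.016, 0.191]]
hub 0
lev 2387 ((592.0501098632812, -16.557823181152344), (152.89186096191406, 48.724937438964844), 73.79942321777344) [ 0.572 -0.093  0.108] [0.637 0.05  0.118]
```

View pics/w1.png

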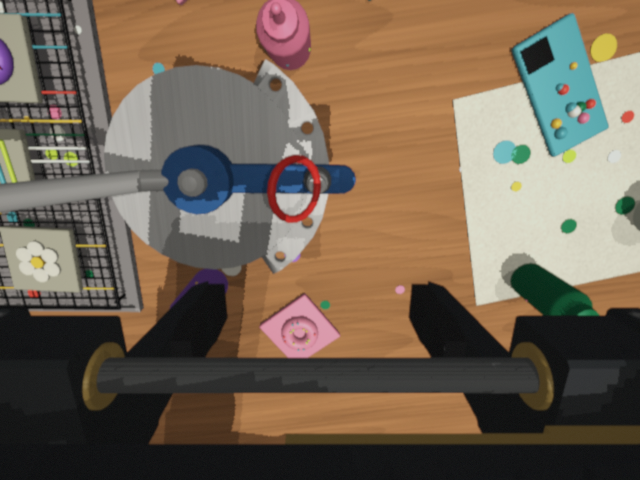

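The wrist view shows the ring at (294,188), the hub at (195,180) with the tube leaving to the left, and the lever tip at (350,178). The holes are visible, and the target hole is at (307,223). Next I'll fit the axis and get the tube's height profile.

Run:
```python
from h import *
c=cam("wrist"); P=pts(c)
hsv=cv2.cvtColor(c["color"],cv2.COLOR_RGB2HSV);H,S,V=hsv[...,0],hsv[...,1],hsv[...,2]; ok=c["range_z"]>0
b=(H>100)&(H<125)&(S>110)&ok
hb=b&(P[...,1]>.015)&(P[...,2]>.12); z=P[hb][:,2]; print("hub z",np.percentile(z,[5,50,95]).round(3))
(cx,cy),r=cv2.minEnclosingCircle(np.argwhere(hb)[:,::-1].astype(np.float32)); print("hub px",cx,cy,r)
hp=P[hb]; print(hp.min(0).round(3),hp.max(0).round(3))
red=((H<7)|(H>173))&(S>140)&(V>60)&ok&(P[...,2]>.14)&(P[...,2]<.2)
e=cv2.fitEllipse(np.argwhere(red)[:,::-1].astype(np.float32)); print("ring ell",e)
q=P[red]; m=q.mean(0); u,s,vt=np.linalg.svd(q-m); print("normal",vt[2].round(3))
A=(q-m)@vt[:2].T; k=np.linalg.lstsq(np.c_[2*A,np.ones(len(A))],(A**2).sum(1),rcond=None)[0]
ctr=m+k[:2]@vt[:2]; print("ring centre",ctr.round(4),"R",np.sqrt(k[2]+k[0]**2+k[1]**2).round(4))
top=q[q[:,2]>.183]; print("top arc",top.mean(0).round(4),len(top))
# silver around hub / tube by row of points
for y in np.arange(.03,.2,.01):
    t=ok&(abs(P[...,1]-y)<.004)&(abs(P[...,0]-.61)<.06)&(P[...,2]>.125)&(P[...,2]<.4)
    if t.sum()>5: p=P[t]; print(round(y,3),t.sum(),p[:,2].max().round(3),p[p[:,2]>p[:,2].max()-.015].mean(0).round(3), p[:,0].min().round(3),p[:,0].max().round(3))
# dark purple holes: plate holes? donut from scene and top
l=b&(abs(P[...,2]-.113)<.005)&(P[...,1]<.02)
p=P[l]; d=np.polyfit(p[:,1],p[:,0],1); print("lever x=",d, "min y",p[:,1].min())
```

```text
hub z [0.128 0.131 0.132]
hub px 193.9166717529297 178.1666717529297 35.859092712402344
[0.574 0.029 0.12 ] [0.638 0.095 0.133]
ring ell ((291.22174072265625, 187.44300842285156), (46.961891174316406, 61.38996124267578), 9.444343566894531)
normal [ 0.099  0.699 -0.708]
ring centre [ 0.5912 -0.0372  0.1717] R 0.0262
top arc [ 0.5953 -0.0214  0.1878] 425
0.03 157 0.132 [0.607 0.032 0.129] 0.59 0.622
0.04 426 0.133 [0.607 0.04  0.13 ] 0.579 0.634
0.05 601 0.144 [0.607 0.05  0.132] 0.575 0.638
0.06 608 0.148 [0.607 0.06  0.144] 0.573 0.64
0.07 487 0.147 [0.607 0.069 0.144] 0.573 0.639
0.08 411 0.133 [0.607 0.08  0.131] 0.576 0.636
0.09 317 0.134 [0.607 0.09  0.131] 0.584 0.63
0.1 207 0.137 [0.612 0.1   0.132] 0.601 0.622
0.11 234 0.144 [0.614 0.11  0.136] 0.603 0.624
0.12 352 0.158 [0.616 0.12  0.15 ] 0.604 0.625
0.13 413 0.173 [0.617 0.131 0.164] 0.605 0.627
0.14 473 0.188 [0.619 0.141 0.179] 0.607 0.628
0.15 534 0.202 [0.62  0.151 0.193] 0.608 0.63
0.16 622 0.217 [0.622 0.161 0.208] 0.609 0.631
0.17 312 0.224 [0.621 0.168 0.217] 0.611 0.632
lever x= [0.14433832 0.59724416] min y -0.09327477523285221
```

>>> step_arm(targets=[[0.5,2,2,-2,0],[0.5,3.3,3.4,-5,0],[0.5,3.3,3.4,-8,0],[0.5,3.3,3.4,-10,0],[0.5,3.3,3.4,-10,0]], grip_force=5)

```text
time: 2.3
tool_pos: [0.5906, -0.0223, 0.2786]
eef_rot: [-180.0, 0.4, -8.2]
contact_force: [-0.1, 0.5, 0.0]
width: 0.566
```

```bash
python3 m.py w2; python3 -c "
from h import *
s=ctrl.sense();print(s['tool_pos'].round(4),s['eef_rot'].round(2),s['width'],s['contact_force'].round(2),s['joints'].round(1))"
```

```text
red 2330 [ 0.5941 -0.0359  0.1731] [[0.565, -0.057, 0.152], [0.619, -0.017, 0.191]]
hub 0
lev 4362 ((597.6746826171875, -10.424858093261719), (167.80865478515625, 42.94722366333008), 73.8432388305664) [ 0.571 -0.094  0.108] [0.64  0.065 0.118]
[ 0.5917 -0.0225  0.2809] [-179.97    0.21   -8.22] 0.5247721708865367 [0.64 1.1  0.7 ] [-13.7  13.7  90.7   0.   75.8  84.6]
```

View pics/w2.png

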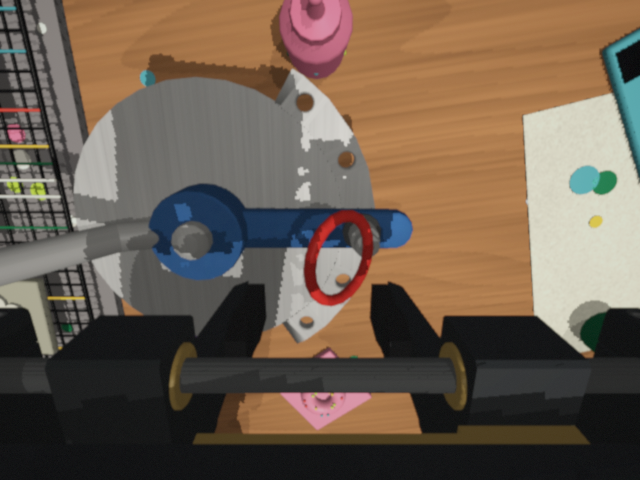

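>>> step_arm(targets=[[0.5,0.3,0.45,0,0],[0.5,0.3,0.45,0,0],[0.5,0.3,0.45,0,0],[0.5,0.3,0.45,0,0],[0.5,0.3,0.45,-1,0]])

```text
time: 2.85
tool_pos: [0.5956, -0.0182, 0.2726]
eef_rot: [-180.0, -0.0, -8.2]
contact_force: [0.4, -0.1, 0.0]
width: 0.25
```

```bash
cat > g.py <<'E'
from h import *
s=ctrl.sense(); p=s["tool_pos"]; O=np.array([.6065,.062]); d=p[:2]-O
w=88*s["width"]; r=np.hypot(*d)*1000
y=np.radians(s["eef_rot"][2]); er=np.array([np.sin(y),-np.cos(y)])
print("pos",p.round(4),"rot",s["eef_rot"].round(2),"w",w.round(1),"t",s["time"],"F",s["contact_force"].round(2))
print("r",(d@er*1000).round(1),"tangential",((er[0]*d[1]-er[1]*d[0])*1000).round(1),"A pad r",(d@er*1000+w/2).round(1),"B pad r",(d@er*1000-w/2).round(1),"tip z",(p[2]-.064).round(4))
E
python3 g.py
```

```text
Traceback (most recent call last):
  File "g.py", line 5, in <module>
    print("pos",p.round(4),"rot",s["eef_rot"].round(2),"w",w.round(1),"t",s["time"],"F",s["contact_force"].round(2))
                                                           ^^^^^^^
AttributeError: 'float' object has no attribute 'round'
```

>>> step_arm(targets=[[0.5,0,0,-1,0],[0.5,0,0,-2,0],[0.5,0,0,-3,0],[0.5,0,0,-4,0],[0.5,0,0,-4.5,0]])

```text
time: 3.35
tool_pos: [0.595, -0.0181, 0.2258]
eef_rot: [-180.0, 0.1, -8.2]
contact_force: [0.0, -0.2, -0.2]
width: 0.251
```

```bash
sed -i 's/w=88\*s\["width"\]/w=np.float64(88*s["width"])/' g.py; python3 g.py; python3 m.py w3
```

```text
pos [ 0.595  -0.0181  0.2258] rot [-1.7998e+02  1.2000e-01 -8.2200e+00] w 22.1 t 3.35 F [ 0.05 -0.24 -0.2 ]
r 80.9 tangential 0.0 A pad r 91.9 B pad r 69.8 tip z 0.1618
red 2854 [ 0.6043 -0.0353  0.175 ] [[0.581, -0.057, 0.152], [0.62, -0.016, 0.191]]
hub 0
lev 7113 ((597.9745483398438, -9.250030517578125), (169.72222900390625, 43.15989303588867), 73.95893859863281) [ 0.571 -0.093  0.108] [0.64  0.067 0.118]
```

View pics/w3.png

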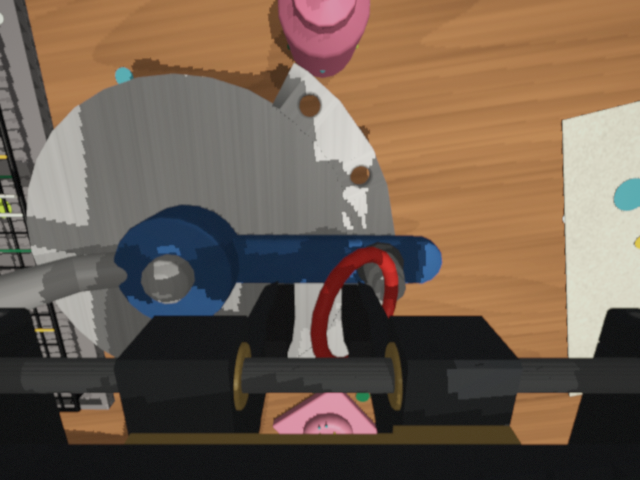

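The right finger is inside the ring at (365,310), the left one is behind the ring, and no force shows. I'll go deeper.

>>> step_arm(targets=[[0.5,0,0,-0.7,0],[0.5,0,0,-1.4,0],[0.5,0,0,-2.1,0],[0.5,0,0,-2.5,0],[0.5,0,0,-2.6,0]])

```text
time: 3.9
tool_pos: [0.5945, -0.018, 0.1988]
eef_rot: [-180.0, 0.2, -8.2]
contact_force: [-0.7, -0.2, 0.1]
width: 0.252
```

```bash
python3 g.py
```

```text
pos [ 0.5945 -0.018   0.1988] rot [-179.98    0.21   -8.22] w 22.2 t 3.9 F [-0.71 -0.18  0.13]
r 80.9 tangential -0.4 A pad r 92.0 B pad r 69.8 tip z 0.1348
```

>>> step_arm(targets=[[0.5,0.05,0.25,0,0],[0.5,0.08,0.5,0,0],[0.5,0.1,0.7,0,0],[0.5,0.12,0.85,0,0],[0.5,0.14,0.85,0,0]])

```text
time: 4.4
tool_pos: [0.596, -0.0092, 0.199]
eef_rot: [-180.0, 0.2, -8.2]
contact_force: [0.0, -0.2, -0.5]
width: 0.25
```

```bash
python3 g.py
```

```text
pos [ 0.596  -0.0092  0.199 ] rot [-179.98    0.19   -8.2 ] w 22.0 t 4.4 F [ 0.04 -0.16 -0.5 ]
r 71.9 tangential -0.2 A pad r 83.0 B pad r 60.9 tip z 0.135
```

>>> step_arm(targets=[[0.5,0.02,0.15,0,0],[0.5,0.05,0.3,0,0],[0.5,0.05,0.35,0,0],[0.5,0.05,0.35,0,0]])

```text
time: 4.8
tool_pos: [0.5965, -0.0056, 0.1989]
eef_rot: [-180.0, 0.2, -8.2]
contact_force: [0.6, -0.8, 0.1]
width: 0.249
```

```bash
python3 g.py
```

```text
pos [ 0.5965 -0.0056  0.1989] rot [-179.98    0.19   -8.19] w 21.9 t 4.8 F [ 0.65 -0.77  0.06]
r 68.3 tangential -0.2 A pad r 79.3 B pad r 57.4 tip z 0.1349
```

Now a gentle lift, watching the force.

>>> step_arm(targets=[[0.5,0,0,0.2,0],[0.5,0,0,0.4,0],[0.5,0,0,0.6,0],[0.5,0,0,0.8,0]])

```text
time: 5.2
tool_pos: [0.5963, -0.0056, 0.2064]
eef_rot: [-180.0, 0.2, -8.2]
contact_force: [1.6, 0.3, -7.4]
width: 0.247
```

```bash
python3 g.py; python3 m.py w4
```

```text
pos [ 0.5963 -0.0056  0.2064] rot [-179.97    0.24   -8.2 ] w 21.8 t 5.2 F [ 1.56  0.33 -7.44]
r 68.4 tangential -0.5 A pad r 79.3 B pad r 57.5 tip z 0.1424
red 3262 [ 0.6073 -0.0334  0.1809] [[0.577, -0.057, 0.157], [0.62, -0.017, 0.194]]
hub 59
((605.5849609375, -7.059002876281738), 24.846940994262695) [ 0.6045 -0.0081  0.1452] [ 0.599 -0.032  0.142] [0.61  0.018 0.152]
lev 8296 ((598.1490478515625, -8.619308471679688), (171.85145568847656, 43.05517578125), 73.93505096435547) [ 0.571 -0.093  0.108] [0.64  0.069 0.118]
```

View pics/w4.png

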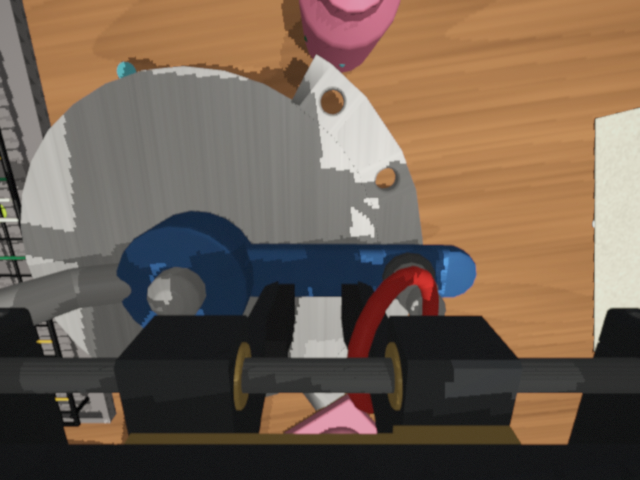

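It is hooked: the ring rose about 4 mm with about 7 N on the tool. I'll lift on to about 17 mm.

>>> step_arm(targets=[[0.5,0,0,0.3,0],[0.5,0,0,0.6,0],[0.5,0,0,0.9,0],[0.5,0,0,1.2,0],[0.5,0,0,1.3,0]])

```text
time: 5.75
tool_pos: [0.596, -0.0056, 0.2198]
eef_rot: [-180.0, 0.3, -8.2]
contact_force: [0.3, 0.1, -8.2]
width: 0.251
```

```bash
python3 g.py; python3 m.py w5|head -1
python3 - <<'E'
from h import *
for n in("scene","top"):
    c=cam(n);P=pts(c);hsv=cv2.cvtColor(c["color"],cv2.COLOR_RGB2HSV);H,S,V=hsv[...,0],hsv[...,1],hsv[...,2]
    m=((H<7)|(H>173))&(S>150)&(V>60)&(np.hypot(P[...,0]-.59,P[...,1]+.04)<.05)
    if m.sum(): print(n,m.sum(),P[m].mean(0).round(3),P[m][:,2].min(),P[m][:,2].max())
E
```

```text
pos [ 0.596  -0.0056  0.2198] rot [-179.97    0.28   -8.2 ] w 22.1 t 5.75 F [ 0.25  0.12 -8.15]
r 68.4 tangential -0.8 A pad r 79.4 B pad r 57.3 tip z 0.1558
red 3178 [ 0.6069 -0.0335  0.194 ] [[0.577, -0.057, 0.17], [0.62, -0.017, 0.207]]
scene 30 [ 0.615 -0.04   0.192] 0.17436006642202517 0.2049609131127872
```

Pin lift is about 18 mm. I'll swing the boom clockwise in small arcs.

>>> step_arm(targets=[[0.5,0,0,0,0],[0.5,-0.29,0.05,0,-0.044],[0.5,-0.59,0.11,0,-0.087],[0.5,-0.88,0.18,0,-0.131],[0.5,-1.16,0.27,0,-0.175]])

```text
time: 6.4
tool_pos: [0.5848, -0.003, 0.2198]
eef_rot: [-180.0, 0.2, -18.3]
contact_force: [1.5, -0.8, -8.4]
width: 0.253
```

```bash
python3 g.py; python3 m.py w6
cat > b.py <<'E'
from h import *
c=cam("top");P=pts(c);hsv=cv2.cvtColor(c["color"],cv2.COLOR_RGB2HSV);H,S,V=hsv[...,0],hsv[...,1],hsv[...,2]
# dryer: dark high points
m=(P[...,2]>.36)&(P[...,2]<.43)&(V<90)&(P[...,1]>.2)&(P[...,1]<.5)&(P[...,0]>.45)&(P[...,0]<.9)
q=P[m];print("top dryer",m.sum(),q.mean(0).round(3),np.median(q,0).round(3))
c=cam("wrist");P=pts(c);hsv=cv2.cvtColor(c["color"],cv2.COLOR_RGB2HSV);H,S,V=hsv[...,0],hsv[...,1],hsv[...,2]
b=(H>100)&(H<125)&(S>110)&(abs(P[...,2]-.113)<.005)&(np.hypot(P[...,0]-.6065,P[...,1]-.062)>.09)
p=P[b][:,:2]-[.6065,.062]; a=np.degrees(np.arctan2(p[:,0],-p[:,1])); far=np.hypot(*p.T)>.145
print("lever tip ang",len(a),np.median(a).round(2),(far.sum() and (a[far].min()/2+a[far].max()/2).round(2)), "boom rad", np.radians((a[far].min()/2+a[far].max()/2)+8.2).round(3) if far.sum() else 0)
E
python3 b.py
```

```text
pos [ 0.5848 -0.003   0.2198] rot [-179.96    0.19  -18.33] w 22.3 t 6.4 F [ 1.47 -0.85 -8.42]
r 68.5 tangential -0.1 A pad r 79.7 B pad r 57.4 tip z 0.1558
red 3234 [ 0.5915 -0.0327  0.1938] [[0.564, -0.054, 0.17], [0.604, -0.013, 0.207]]
hub 0
lev 7966 ((586.2818603515625, -6.700065612792969), (170.99624633789062, 43.149837493896484), 64.52554321289062) [ 0.548 -0.088  0.108] [0.639 0.063 0.118]
top dryer 1119 [0.691 0.323 0.394] [0.69  0.319 0.398]
lever tip ang 3022 -17.01 -18.89 boom rad -0.187
```

>>> step_arm(targets=[[0.5,-0.28,0.11,0,-0.044],[0.5,-0.56,0.22,0,-0.087],[0.5,-0.83,0.34,0,-0.131],[0.5,-1.09,0.48,0,-0.175],[0.5,-1.35,0.63,0,-0.218]])

```text
time: 7.05
tool_pos: [0.571, 0.0033, 0.2195]
eef_rot: [-180.0, 0.3, -30.7]
contact_force: [1.6, -2.0, -8.5]
width: 0.249
```

```bash
python3 g.py; python3 m.py w7; python3 b.py
```

```text
pos [0.571  0.0033 0.2195] rot [-179.97    0.25  -30.69] w 21.9 t 7.05 F [ 1.57 -1.97 -8.52]
r 68.6 tangential -0.6 A pad r 79.6 B pad r 57.7 tip z 0.1555
red 3211 [ 0.5712 -0.0274  0.1935] [[0.547, -0.047, 0.17], [0.583, -0.003, 0.207]]
hub 0
lev 8010 ((571.6595458984375, -0.92706298828125), (170.20205688476562, 43.267269134521484), 52.15312576293945) [ 0.519 -0.075  0.108] [0.638 0.055 0.118]
top dryer 1127 [0.745 0.299 0.393] [0.743 0.296 0.397]
lever tip ang 3050 -29.55 -31.39 boom rad -0.405
```

>>> step_arm(targets=[[0.5,-0.16,0.1,0,-0.028],[0.5,-0.32,0.19,0,-0.056],[0.5,-0.32,0.19,0,-0.056],[0.5,-0.32,0.19,0,-0.056]])

```text
time: 7.6
tool_pos: [0.5666, 0.006, 0.2189]
eef_rot: [-180.0, 0.5, -33.7]
contact_force: [-0.8, 0.4, -7.7]
width: 0.25
```

```bash
python3 g.py; python3 m.py w8; python3 b.py
```

```text
pos [0.5666 0.006  0.2189] rot [-179.99    0.47  -33.74] w 22.0 t 7.6 F [-0.83  0.39 -7.66]
r 68.7 tangential -2.1 A pad r 79.7 B pad r 57.7 tip z 0.1549
red 3218 [ 0.5646 -0.0243  0.1933] [[0.54, -0.043, 0.169], [0.576, 0.001, 0.206]]
hub 0
lev 8017 ((567.3392333984375, 1.9547805786132812), (171.02020263671875, 43.14613342285156), 47.85819625854492) [ 0.51  -0.07   0.108] [0.638 0.053 0.118]
top dryer 1131 [0.759 0.29  0.393] [0.755 0.287 0.397]
lever tip ang 3075 -32.82 -34.61 boom rad -0.461
```

>>> step_arm(targets=[[0.5,0.06,-0.04,0,0.01],[0.5,0.12,-0.08,0,0.018],[0.5,0.12,-0.08,0,0.018],[0.5,0.12,-0.08,0,0.018]])

```text
time: 8.15
tool_pos: [0.5679, 0.0051, 0.2188]
eef_rot: [-180.0, 0.5, -32.7]
contact_force: [-0.2, 1.7, -9.4]
width: 0.251
```

```bash
python3 g.py; python3 m.py w9; python3 b.py
```

```text
pos [0.5679 0.0051 0.2188] rot [-179.99    0.45  -32.71] w 22.0 t 8.15 F [-0.21  1.71 -9.4 ]
r 68.7 tangential -1.7 A pad r 79.7 B pad r 57.7 tip z 0.1548
red 3213 [ 0.5666 -0.0252  0.1932] [[0.542, -0.044, 0.169], [0.578, 0.0, 0.206]]
hub 0
lev 8032 ((568.4791259765625, 0.9580535888671875), (170.74908447265625, 43.23301696777344), 49.077152252197266) [ 0.513 -0.072  0.108] [0.638 0.054 0.118]
top dryer 1142 [0.754 0.294 0.394] [0.751 0.291 0.398]
lever tip ang 3085 -31.52 -33.37 boom rad -0.439
```

Boom is at about −24.9°. I'll lower the pin into the hole.

>>> step_arm(targets=[[0.5,0,0,-0.3,0],[0.5,0,0,-0.6,0],[0.5,0,0,-1.0,0],[0.5,0,0,-1.4,0],[0.5,0,0,-1.7,0]])

```text
time: 8.8
tool_pos: [0.5682, 0.005, 0.2019]
eef_rot: [-180.0, 0.4, -32.7]
contact_force: [0.3, -0.1, -0.2]
width: 0.251
```

```bash
python3 g.py; python3 m.py w10; python3 b.py
```

```text
pos [0.5682 0.005  0.2019] rot [-179.97    0.41  -32.72] w 22.0 t 8.8 F [ 0.33 -0.13 -0.21]
r 68.6 tangential -1.4 A pad r 79.7 B pad r 57.6 tip z 0.1379
red 3285 [ 0.5668 -0.0253  0.177 ] [[0.543, -0.044, 0.153], [0.578, 0.0, 0.19]]
hub 27
lev 8488 ((568.8031616210938, 0.9955368041992188), (171.59597778320312, 43.161746978759766), 49.28717803955078) [ 0.513 -0.072  0.108] [0.638 0.054 0.118]
top dryer 1130 [0.753 0.294 0.394] [0.751 0.292 0.398]
lever tip ang 3250 -30.78 -33.35 boom rad -0.439
```

The pin dropped: ring height is back to its home value and the tool force is about 0. I'll unhook and withdraw.

>>> step_arm(targets=[[0.5,0,0,-0.25,0],[0.5,0,0,-0.25,0],[0.5,-0.22,-0.34,-0.25,0],[0.5,-0.44,-0.68,-0.25,0],[0.5,-0.6,-0.92,-0.25,0]])

```text
time: 9.45
tool_pos: [0.5623, -0.0047, 0.2001]
eef_rot: [-180.0, 0.4, -32.7]
contact_force: [-0.1, 0.0, 0.8]
width: 0.25
```

```bash
python3 g.py
```

```text
pos [ 0.5623 -0.0047  0.2001] rot [-179.96    0.36  -32.73] w 22.0 t 9.45 F [-0.12  0.02  0.79]
r 80.0 tangential -1.1 A pad r 91.0 B pad r 69.0 tip z 0.1361
```

>>> step_arm(targets=[[0.5,0,0,0.8,0],[0.5,0,0,1.6,0],[0.5,0,0,2.4,0],[0.5,0,0,3.4,0],[0.5,0,0,4.4,0]])

```text
time: 9.95
tool_pos: [0.5625, -0.0046, 0.2453]
eef_rot: [-180.0, 0.3, -32.7]
contact_force: [0.2, 0.1, -0.6]
width: 0.255
```

>>> step_arm(targets=[[0.5,0,0,2,0],[0.5,0,0,5,0],[0.5,0,0,8,0],[0.5,-3,0,9,0],[0.5,-6,-1,9,0]])

```text
time: 10.45
tool_pos: [0.5029, -0.0142, 0.3384]
eef_rot: [-179.9, 0.1, -32.6]
contact_force: [-0.7, 0.1, -0.5]
width: 0.249
```

```bash
python3 g.py; python3 m.py w11; python3 b.py
python3 - <<'E'
from h import *
c=cam("top");save(c,"top1.png");P=pts(c)
hsv=cv2.cvtColor(c["color"],cv2.COLOR_RGB2HSV);H,S,V=hsv[...,0],hsv[...,1],hsv[...,2]
m=(H>126)&(H<155)&(S>70)&(abs(P[...,0]-.763)<.05)&(abs(P[...,1]-.292)<.05)&(P[...,2]<.1)
if m.sum():print("donut",m.sum(),P[m].mean(0).round(3))
E
```

```text
pos [ 0.5029 -0.0142  0.3384] rot [-1.7985e+02  7.0000e-02 -3.2630e+01] w 21.9 t 10.45 F [-0.65  0.06 -0.53]
r 120.1 tangential -46.1 A pad r 131.0 B pad r 109.1 tip z 0.2744
red 1699 [ 0.5523 -0.0213  0.1733] [[0.525, -0.044, 0.152], [0.576, 0.0, 0.191]]
hub 0
lev 3305 ((567.466796875, -13.882568359375), (143.5849151611328, 58.2431640625), 62.71829605102539) [ 0.513 -0.072  0.108] [0.626 0.059 0.118]
top dryer 1145 [0.753 0.294 0.394] [0.751 0.292 0.398]
lever tip ang 1506 -33.33 -33.46 boom rad -0.441
donut 96 [0.751 0.295 0.053]
```

View pics/w11.png

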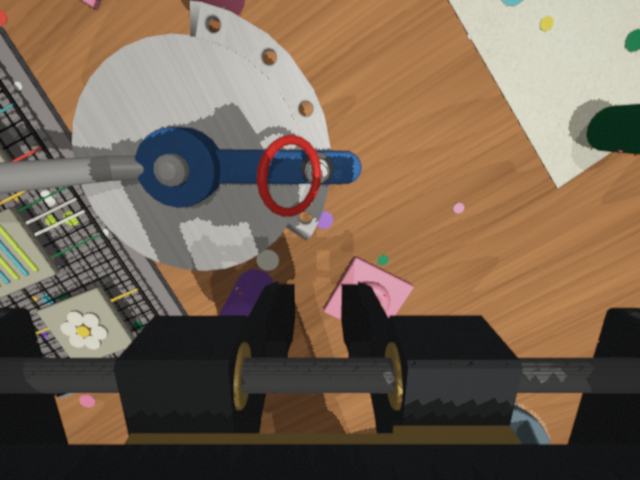

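The ring is at its home height (z 0.152–0.191 m, as at the start) and the lever covers the next hole. The gripper is clear, so I'm handing in.

>>> step_arm(targets=[[0.5,0,0,0,0],[0.5,0,0,0,0]])

```text
time: 10.85
tool_pos: [0.5034, -0.0146, 0.3363]
eef_rot: [-179.9, 0.2, -32.7]
contact_force: [0.6, 0.1, -0.3]
width: 0.248
```

```bash
python3 -c "
from workcell import ctrl
print(ctrl.sign_off())"
```

```text
the job is handed in; nothing more can be done
None
```

The dryer now stands above the purple-doughnut coaster with the pin home in the next hole, and I handed the job in at about 10.9 s. The sign-off gave no verdict.

**How it was done:**
- I put one finger down through the red ring and the other loosely behind it, with the jaws 22 mm apart so nothing was clamped.
- I caught the ring's upper arc on the step above the finger pad and lifted the pin about 18 mm. The most I read on the tool was about 9.5 N.
- I swung the boom clockwise. It overshot by about 1°, so I brought it back, lowered the pin into the hole, unhooked and withdrew.

**Last checks:**

| Check | Measured | Wanted |
|---|---|---|
| Ring height | 0.152–0.191 m, same as at the start, so the pin is home | pin within 3 mm |
| Boom angle | about −0.44 rad by two estimates (−0.441 and about −0.43) | −0.436 ± 0.04 |
| Dryer position (seen from above) | about (0.753, 0.294) | within 25 mm of the coaster |
| Doughnut coaster position | (0.763, 0.292) from the first pictures, so about 10 mm away | – |
| Tool force after withdrawing | under 1 N, touching nothing | no contact |

**Less certain:** in the final top view the dryer mostly hides the doughnut, so the 10 mm uses the coaster's starting position. I did not measure the bottles, the other coasters or the phone case again, but no contact with them was felt.

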